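# Draw one bearing from the sprung dispenser into the kit tray

## Robot

A 6-joint arm with a two-finger parallel gripper is mounted at the origin on the work surface. World frame = base frame: x ahead of the robot, y to its left, z up, the work surface at z = 0. Lengths are in mm, angles in rad, forces in N, time in s.
With the tool pointing down it reaches from about 225 to 725 mm from the base axis. Payload 3.1 kg.
Tool frame: the origin (TCP) lies at the very end of the fingers, on their centre line; the grasp point (between the pads) lies 19 mm behind it (grip_point_offset is the z of the grasp point in the tool frame, in mm); z points along the fingers, y is the direction in which the jaws open and shut (so a half turn about z gives the same grasp; the last joint's range is limited). The gripper opens to 85 mm and grips with 20 to 120 N. Pads are 22 mm wide; open, the fingers measure 114 mm over their backs; the gripper's body (76 mm by 85 mm) begins 54 mm behind the grasp point. The pads swing forward as they close: fully open they stand 13 mm farther back than shut.
Start: joints at [1.202, 0.048, 0.099, 1.622, 0, 1.443], TCP at [125.209, 509.843, 200.212] pointing down, gripper open.
Joint ranges: [-2.91, 2.91], [-0.99, 1.94], [-1.21, 1.42], [-2.12, 2.29], [-1.49, 1.47], [-3.14, 3.14]. Speed limits (rad/s): [2.79, 2.79, 3.14, 3.14, 3.14, 3.14].

## Interface

Orientations are given as a unit quaternion [x, y, z, w].
In Python, from cell import sense, snapshot, finish_job, grip_point_offset gives the robot as it stands.
- The arm moves only by the tool arm_command, never from a script. Its argument "increments" is a list of rows, each an object with "offset": the shift along the world's x, y, z in cm, a list of three; "rotation": the turn, a rotation vector about the world's x, y, z in degrees, a list of three; "gripper": the closure, from -1 (fully open) to 1 (shut), so that 0 is half open. A call has exactly 10 rows; each row shifts and turns the pose as measured when the row begins; what a row does not reach is not made up. A row lasts 1/10 s, in which the tool goes at most 50 mm and 8.59 degrees, less where a joint would pass 70% of its speed; a pose out of reach is approached as far as the arm can. A call is refused whole if a number of a shift passes 5 or a number of a turn 8.59, either way. A call with a gripper value outside its range is refused whole. The fingers move at their own pace and stop on an object; "grip_force" is the grip in N (left out, the last holds). Time passes only in rows, so rows that do not move let the fingers close, or fill a call up. It gives the time, the measured TCP pose, the force and the opening at its end, in the units of the state.
- sense(): the state, without advancing time (a new reading comes with each control period).
- snapshot(name): name is "scene" or "top" or "wrist"; returns a dict with "img" (420x560x3 uint8, red, green, blue), "z_map" (420x560 float32, mm along the optical axis (not along the pixel's ray), 0 where there is no reading), "camera_matrix" (3x3 intrinsics, pixels), "rvec" (rotation vector, rad) and "tvec" (3), from world to camera coordinates, as OpenCV has them. Camera axes: x right, y down, z forward; pixel columns grow to the right and rows downward; lengths in mm; the calibration is good to about 2 mm. A picture is of the moment at which its call begins.
- finish_job(): hands the job in, once; it reports no verdict.
The state is a dict: "time": time; "joint_positions": joint angles; "qvel": joint speeds; "joint_efforts": joint torques, N m; "ee_pos": TCP position; "tool_rot": TCP orientation; "contact_force": force on the tool from outside, world axes, zero at the start; "moment": the same for the moment, N m; "width": finger opening in mm.
Only numpy, scipy, OpenCV 4.12 (cv2) and the standard library are available. Lean on these libraries where they do the work, as an engineer would, in place of code of your own. Each camera call takes 0.05 s, during which the arm holds its last target. There are 200 camera calls.

## Task

Under the shelf of yellow bins stands a bearing dispenser: pull its sprung slide out to its stop and keep it there a moment so that one bearing drops onto the landing in front, then ease the slide fully home without letting it snap back. Pick up that one bearing and set it down (do not drop it) flat on the floor of the kit tray that holds the belt pulley, without upsetting the other things on the bench.

Things in the scene. Friction and masses are not known exactly. Their poses are not given: they have to be found in the camera images.
- dispenser: Fixed grey steel bearing dispenser. Origin on the bench under its magazine's centre; its -x axis is the pull direction, roughly sideways (world +y). Base plate 124 mm wide, 255 mm to the front. The square magazine, 192 mm high, holds three bearings flat in a stack, the lowest in the slide's pocket. Side cheeks (73 mm over all, 100 mm high) end 70 mm in front of the origin.
- shelf_edge (a point): Middle of the lower front edge of the fixed shelf (220 mm wide, two yellow bins on it up to 330 mm high) over the dispenser: 250 mm above the bench, 135 mm in front of its origin. It reaches 30 mm further forward than the closed slide's stem point, so a hand must come in from the pull side, tilted some 30 to 45 degrees.
- stem (a point): Point to grip on the slide's handle, moving with it: on the axis of a square steel stem, 12 x 12 mm, along the dispenser's x; 92 mm above the bench and, closed, 105 mm in front of the dispenser's origin. Free stem runs from 35 mm behind this point to 30 mm in front, where a round black knob (32 mm across, 12 mm thick) ends it. Free for 25 mm below this point.
- slide (a joint): How far the slide is pulled out, m: 0 fully home, 0.060 at its stop. A spring pulls it home with about 4 N at 0, rising to 9 N at the stop; let go there it snaps back at well over 0.4 m/s. The bearing falls out near the stop.
- landing (a point): Middle of the smooth flat landing, 205 mm in front of the dispenser's origin, 8 mm above the bench. A smooth ramp brings the bearing here from under the slide; it comes to rest within about 30 mm of this point, mostly further out, near the front rim. 116 mm wide inside side and front rims that stand 10 mm above it; open above.
- bearing_low_center (a point): Centre of the lowest bearing, the one that drops: plain steel ball bearing, 40 mm across, 14 mm thick, about 75 g. Local z is its axis; it may come to rest either face up. Lying flat on the landing its centre is 15 mm above the bench.
- bearing_mid_center (a point): Centre of the second bearing in the stack (same size); must stay in the dispenser. It drops 14 mm into the slide's pocket as the slide comes home.
- bearing_top_center (a point): Centre of the top bearing in the stack (same size); must stay in the dispenser.
- tray_a: Kit tray that holds the belt pulley, fixed, grey plastic, open: 190 mm (x) by 120 mm (y) outside, 20 mm high, walls and floor 4 mm. Origin at the centre of its underside. The pulley stands in its +x half; its -x half is empty, with its middle 45 mm from the origin.
- pulley_center (a point): Centre (17 mm up) of the grooved steel belt pulley in tray_a: 56 mm across, 34 mm high, about 0.3 kg. To be left alone.
- tray_b: A second, identical fixed tray, which holds the regulator instead; one of the two trays stands nearer the robot, the other behind it, in either order. Not used.
- regulator_center (a point): Centre of the black finned regulator in tray_b, 50 x 40 x 26 mm. To be left alone.
- can: Standing spray can, 60 mm across, 160 mm high, origin at the centre of its underside. To be left alone.
- screwdriver_grip (a point): Middle of the handle of a screwdriver lying on the bench; the tool is about 200 mm long and 26 mm thick. To be left alone.

How it is judged (in metres and radians):
On the way, in this order (a step that is already met when the one before it is completed fails the run):
1. the slide is pulled out to its stop (value of joint slide above 0.056 m), for 0.2 s.
2. the lowest bearing has dropped and the slide is fully home again (z of bearing_low_center in the frame of dispenser below 0.035 m and value of joint slide below 0.004 m), for 0.2 s.
At the end, for the whole second after the job is handed in: The dropped bearing lies flat (within 7 degrees, either face up) and at rest on the floor of tray_a (the one with the pulley), the slide is home within 4 mm, and the other two bearings are still in the dispenser (x of bearing_low_center in the frame of tray_a between -0.08 and 0.08 m and y of bearing_low_center in the frame of tray_a between -0.045 and 0.045 m and z of bearing_low_center in the frame of tray_a between 0.007 and 0.0145 m and (angle between bearing_low_center's own z axis and vertical below 0.12 rad or angle between bearing_low_center's own z axis and vertical above 3.02 rad) and linear speed of bearing_low below 0.02 m/s and value of joint slide below 0.004 m and z of each of bearing_mid_center, bearing_top_center in the frame of dispenser above 0.075 m); the robot touches nothing.
It fails at once if the slide snaps back (returns faster than 0.4 m/s) (velocity of joint slide below -0.4 m/s).
It fails at once if the bearing is dropped into the tray (over 0.7 m/s, out of the fingers: a fall of some 25 mm) (horizontal distance between bearing_low_center and tray_a below 0.09 m and contact force between bearing_low and the fingers below 0.05 N and linear speed of bearing_low above 0.7 m/s).
It fails at once if a second bearing leaves the dispenser (not (z of bearing_mid_center in the frame of dispenser above 0.075 m) or not (z of bearing_top_center in the frame of dispenser above 0.075 m)).
It fails at once if the pulley, the regulator, the can or the screwdriver is shifted by more than 30 mm (distance of any of pulley_center, regulator_center, can, screwdriver_grip from where it was at the start of the episode above 0.03 m).
It also fails if it takes over 64 s, if anything falls off the work surface, if the arm or the gripper's body presses on something with over 40 N, if the wrist force passes 120 N, or if a joint passes its speed limit or range.

## Working session

There is one attempt and no reset: what is moved stays moved. The work goes in short steps, Python scripts to look and compute and a tool call to move; the robot and the scene stay as the last step left them, time stands still between calls to the robot, and variables do not carry over. Pictures are saved under pics/ and viewed, about 8 in all and at most 12, crops included, and the job is handed in when it is done.

Besides the shell and the picture viewer there is one more tool, called after "Call:" as name(argument=value, ...) on one line, values as JSON. arm_command: Moves the arm, as the interface text tells. Its arguments: {"type":"object","properties":{"increments":{"type":"array"},"grip_force":{"type":"number"}},"required":["increments"]}

```bash
mkdir -p pics; cat > h.py <<'E'
import numpy as np,cv2
from cell import sense,snapshot,finish_job,grip_point_offset
def cam(s):
    R=cv2.Rodrigues(np.array(s['rvec'],float))[0];t=np.array(s['tvec'],float).ravel();return np.array(s['camera_matrix'],float),R,t
def cloud(s):
    K,R,t=cam(s);z=s['z_map'];v,u=np.indices(z.shape)
    P=np.stack([(u-K[0,2])/K[0,0]*z,(v-K[1,2])/K[1,1]*z,z],-1)
    W=(P-t)@R; W[z<=0]=np.nan; return W
def ray(s,u,v,h):
    K,R,t=cam(s);d=R.T@np.linalg.inv(K)@[u,v,1];c=-R.T@t;return c+d*(h-c[2])/d[2]
def save(n,s): cv2.imwrite('pics/'+n+'.png',cv2.cvtColor(s['img'],cv2.COLOR_RGB2BGR))
E
python3 - <<'E'
from h import *
a=snapshot('scene');b=snapshot('top')
im=np.vstack([a['img'],b['img']]);im=cv2.resize(im,(400,600)) if 0 else im
save('scene',a);save('top',b)
for n,s in(('scene',a),('top',b)):
    np.savez(n+'.npz',**s); K,R,t=cam(s);print(n,-R.T@t,R[2],K[0])
print(sense(),grip_point_offset)
E
```

```text
scene [1446.24197208  463.28054032  832.20322013] [-0.7100443  -0.43244945 -0.55571986] [457.73149411   0.         281.99525151]
top [ 435.10906605  -62.5282001  1064.23693776] [ 0.14341191 -0.00279045 -0.98965915] [428.23828257   0.         281.57129956]
{'time': 0.1, 'joint_positions': array([1.20222972e+00, 4.86806833e-02, 9.77539445e-02, 1.62197234e+00,
       1.21417815e-05, 1.44301295e+00]), 'qvel': array([ 0.00251193, -0.00191422,  0.00210587,  0.00103253,  0.0001341 ,
       -0.00075027]), 'joint_efforts': array([ 2.90651769e-03, -3.39851046e+01,  3.20936680e+01,  1.58375816e-02,
       -1.77182205e-04, -1.00786195e-05]), 'ee_pos': array([124.9737616 , 509.28722025, 199.13189649]), 'tool_rot': array([ 1.20100934e-01,  9.92761129e-01, -1.01767131e-03, -2.64139478e-04]), 'contact_force': array([-0.38889117, -0.74099801, -0.16705616]), 'moment': array([-0.0070976 ,  0.04836242, -0.05097683]), 'width': 85.3109955205018} -18.700000000000003
```

View pics/scene.png

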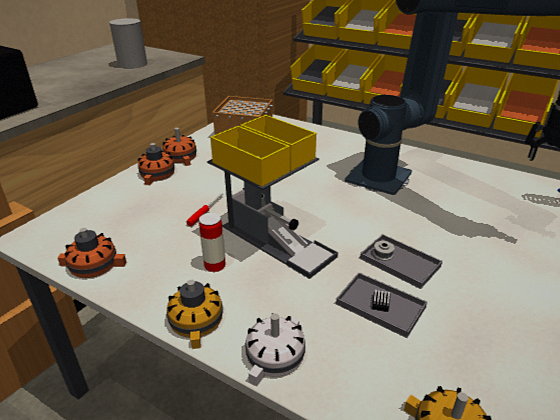

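View pics/top.png

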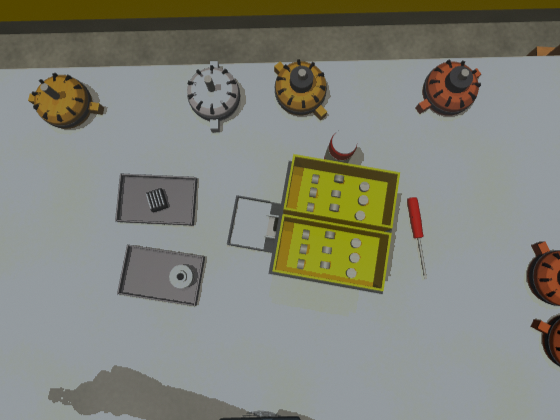

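The scene view shows the knob at about (293,223), the landing at (312,257), and the pulley tray (400,260) nearer the robot. In the top view the landing is at (252,223), tray_a at (162,275) with the pulley at (181,277), the can at (343,145) and the screwdriver at (417,225).

```bash
python3 - <<'E'
from h import *
T=dict(np.load('top.npz'));S=dict(np.load('scene.npz'))
W=cloud(T);g=cv2.cvtColor(T['img'],cv2.COLOR_RGB2GRAY)
for n,(u0,u1,v0,v1) in dict(A=(110,212,240,312),B=(108,205,168,230)).items():
    m=np.zeros_like(g);m[v0:v1,u0:u1]=(g[v0:v1,u0:u1]<150)*255
    c=max(cv2.findContours(m,0,2)[0],key=cv2.contourArea);r=cv2.boxPoints(cv2.minAreaRect(c))
    P=np.array([ray(T,*p,16)[:2] for p in r]);print(n,r.round().tolist(),P.round().tolist(),P.mean(0).round(1),cv2.minAreaRect(P.astype(np.float32)))
# knob: scene dark pixels + depth
Ws=cloud(S)
sub=Ws[205:245,270:320];gs=S['img'][205:245,270:320].max(2)
m=(gs<45)&(sub[...,2]>70)&(sub[...,2]<115)
print('knob',m.sum(),np.nanmedian(sub[m],0),np.nanmin(sub[m],0),np.nanmax(sub[m],0))
# landing rim top in top view
m=np.zeros_like(g);sub=W[190:260,222:300]
k=(sub[...,2]>11)&(sub[...,2]<25);P=sub[k][:,:2].astype(np.float32);print('rim',len(P),cv2.minAreaRect(P),cv2.boxPoints(cv2.minAreaRect(P)))
for v in range(196,256,6): print(v,W[v,224:284:5,2].round().tolist(),g[v,224:284:5].tolist())
# yellow bins/shelf
y=(W[...,2]>240)&(W[...,2]<345);ys=np.where(y&(np.indices(g.shape)[0]>140)&(np.indices(g.shape)[0]<300));P=W[ys][:,:2].astype(np.float32);print('shelf',cv2.minAreaRect(P),cv2.boxPoints(cv2.minAreaRect(P)))
c=W[145,343];print('can',c, 'pulley',W[277,181])
big=cv2.resize(S['img'][150:290,190:350],None,fx=5,fy=4.2857,interpolation=cv2.INTER_CUBIC)
cv2.imwrite('pics/c1.png',big[...,::-1])
E
```

```text
A [[116.0, 295.0], [126.0, 235.0], [210.0, 249.0], [200.0, 309.0]] [[386.0, 338.0], [530.0, 316.0], [489.0, 111.0], [346.0, 136.0]] [437.9 225.4] ((438.25457763671875, 226.36343383789062), (212.01235961914062, 145.63473510742188), 78.9422607421875)
B [[115.0, 173.0], [199.0, 173.0], [199.0, 229.0], [115.0, 229.0]] [[686.0, 349.0], [680.0, 139.0], [539.0, 139.0], [545.0, 345.0]] [612.5 242.9] ((612.5328369140625, 243.8873748779297), (214.2477264404297, 140.65875244140625), 88.5292739868164)
knob 140 [532.05062024 -56.6468183   92.36343609] [ 485.31383078 -153.20347419   74.94692234] [556.36479307 -44.84036709 108.17771861]
rim 654 ((550.514404296875, 4.353809356689453), (112.46260070800781, 124.39820098876953), 78.74436950683594) [[478.536    -38.655506]
 [600.54156  -62.936382]
 [622.4928    47.363125]
 [500.48724   71.644   ]]
196 [-1.0, 0.0, 2.0, 23.0, 19.0, 2.0, 3.0, -1.0, -3.0, -1.0, -1.0, -1.0] [151, 150, 152, 84, 117, 151, 152, 151, 151, 149, 150, 149]
202 [4.0, 2.0, 4.0, 11.0, 5.0, 10.0, 4.0, 9.0, 9.0, 18.0, 6.0, -0.0] [152, 152, 136, 152, 151, 151, 151, 145, 107, 55, 117, 150
[... 656 characters left out ...]

238 [4.0, 18.0, 12.0, 10.0, 6.0, 11.0, 11.0, 9.0, 9.0, 7.0, 26.0, 332.0] [151, 62, 152, 152, 152, 151, 151, 151, 150, 72, 98, 135]
244 [-1.0, 18.0, 19.0, 12.0, 8.0, 11.0, 13.0, 9.0, 6.0, 7.0, 256.0, 327.0] [151, 70, 99, 149, 151, 152, 152, 152, 85, 69, 69, 102]
250 [-1.0, 2.0, 3.0, 0.0, -0.0, 2.0, 0.0, 8.0, 7.0, 5.0, 252.0, 260.0] [150, 150, 150, 150, 152, 149, 132, 71, 70, 71, 70, 98]
shelf ((515.511474609375, -163.51318359375), (215.16380310058594, 219.21353149414062), 78.44027709960938) [[ 386.56967  -246.94891 ]
 [ 601.3368   -290.87695 ]
 [ 644.45325   -80.07745 ]
 [ 429.68616   -36.149414]]
can [ 701.2914613  -202.70082942  158.42986863] pulley [424.4011219  176.23444968  40.15388833]
```

View pics/c1.png

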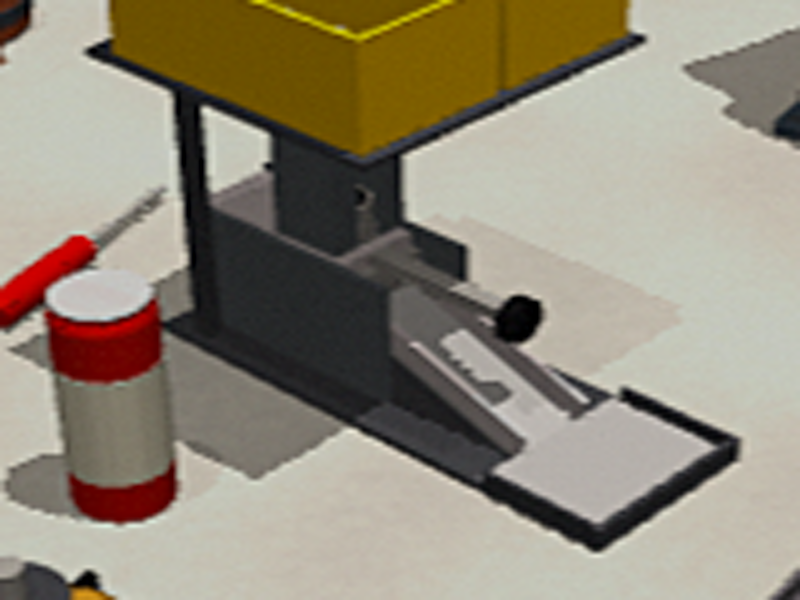

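The crop shows the slide closed, the stem free and the landing empty. Shelf and rim agree on the dispenser origin, about (511,-190), with the pull direction (0.197,0.98). That puts the stem at about (532,-87,92). I'll approach now.

Call:
arm_command(increments=[{"offset": [2.5,-3,0],"rotation": [0,0,-8.4],"gripper": -1},{"offset": [2.5,-3,0],"rotation": [0,0,-8.4],"gripper": -1},{"offset": [2.5,-3,0],"rotation": [0,0,-8.4],"gripper": -1},{"offset": [2.5,-3,0],"rotation": [0,0,-8.4],"gripper": -1},{"offset": [2.5,-3,0],"rotation": [0,0,-8.4],"gripper": -1},{"offset": [2.5,-3,0],"rotation": [0,0,-8.4],"gripper": -1},{"offset": [2.5,-3,0],"rotation": [0,0,-8.4],"gripper": -0.2},{"offset": [2.5,-3,0],"rotation": [0,0,-8.4],"gripper": -0.2},{"offset": [2.5,-3,0],"rotation": [0,0,-8.4],"gripper": -0.2},{"offset": [2.5,-3,0],"rotation": [0,0,-8.4],"gripper": -0.2}], grip_force=60)

```text
time: 1.1
ee_pos: [376.6, 198.5, 192.1]
tool_rot: [0.764, 0.645, -0.003, -0.004]
contact_force: [0.4, 0.4, -0.3]
width: 51.5
```

Call:
arm_command(increments=[{"offset": [1.7,-1.9,0],"rotation": [-3.43,0.69,-0.4],"gripper": -0.2},{"offset": [1.7,-1.9,0],"rotation": [-3.43,0.69,-0.4],"gripper": -0.2},{"offset": [1.7,-1.9,0],"rotation": [-3.43,0.69,-0.4],"gripper": -0.2},{"offset": [1.7,-1.9,0],"rotation": [-3.43,0.69,-0.4],"gripper": -0.2},{"offset": [1.7,-1.9,0],"rotation": [-3.43,0.69,-0.4],"gripper": -0.2},{"offset": [1.7,-1.9,0],"rotation": [-3.43,0.69,-0.4],"gripper": -0.2},{"offset": [1.7,-1.9,0],"rotation": [-3.43,0.69,-0.4],"gripper": -0.2},{"offset": [1.7,-1.9,0],"rotation": [-3.43,0.69,-0.4],"gripper": -0.2},{"offset": [1.7,-1.9,0],"rotation": [-3.43,0.69,-0.4],"gripper": -0.2},{"offset": [0,0,0],"rotation": [0,0,0],"gripper": -0.2}])

```text
time: 2.1
ee_pos: [535.5, 14.1, 185.7]
tool_rot: [0.758, 0.588, -0.227, 0.17]
contact_force: [0.1, 0.9, -0.3]
width: 51.4
```

```bash
cat >> h.py <<'E'
from scipy.spatial.transform import Rotation as Ro
u=np.array([.197,.98,0]);u/=np.linalg.norm(u);n=np.cross(u,[0,0,1])
def goal(zt,yt,g):  # grasp point g, tool z, jaw y -> offset (mm), rotvec deg
    zt=np.array(zt,float);zt/=np.linalg.norm(zt);s=sense()
    Rt=np.stack([np.cross(yt,zt),yt,zt],1);r=Ro.from_matrix(Rt)*Ro.from_quat(s['tool_rot']).inv()
    tcp=np.array(g)+18.7*zt
    print('t',s['time'],'tcp',s['ee_pos'].round(1),'off',(tcp-s['ee_pos']).round(1),'rot',np.degrees(r.as_rotvec()).round(1),'w',s['width'].round(1),'F',s['contact_force'].round(1),'q',s['joint_positions'].round(2))
th=np.radians(35);zt35=-np.sin(th)*u-np.cos(th)*np.array([0,0,1])
E
python3 - <<'E'
from h import *
goal(zt35,n,np.array([531.7,-87.3,95])-0*zt35); print(zt35)
s=snapshot('wrist');save('w1',s);np.savez('w1.npz',**s)
W=cloud(s);K,R,t=cam(s)
for p in([531.7,-87.3,92],[537.6,-57.9,92],[540,-46.3,92]):
    q=K@(R@np.array(p)+t);print(q[:2]/q[2])
E
```

```text
Traceback (most recent call last):
  File "h.py", line 18, in goal
    print('t',s['time'],'tcp',s['ee_pos'].round(1),'off',(tcp-s['ee_pos']).round(1),'rot',np.degrees(r.as_rotvec()).round(1),'w',s['width'].round(1),'F',s['contact_force'].round(1),'q',s['joint_positions'].round(2))
                                                                                                                                 ^^^^^^^^^^^^^^^^
AttributeError: 'float' object has no attribute 'round'
```

```bash
sed -i "s/s\['width'\].round(1)/round(s['width'],1)/" h.py
python3 - <<'E'
from h import *
goal(zt35,n,np.array([531.7,-87.3,95])-0*zt35); print(zt35)
s=snapshot('wrist');save('w1',s);np.savez('w1.npz',**s)
W=cloud(s);K,R,t=cam(s)
for p in([531.7,-87.3,92],[537.6,-57.9,92],[540,-46.3,92]):
    q=K@(R@np.array(p)+t);print(q[:2]/q[2])
E
```

```text
t 2.1 tcp [535.5  14.1 185.7] off [  -5.9 -112.  -106. ] rot [-2.1 -0.1  3.2] w 51.4 F [ 0.1  0.9 -0.3] q [ 0.21  0.38  0.33  1.82 -0.5   2.11]
[-0.11303927 -0.56232735 -0.81915204]
[300.11153483 220.41527146]
[300.11016142 201.26149875]
[300.18385811 192.87837355]
```

View pics/w1.png

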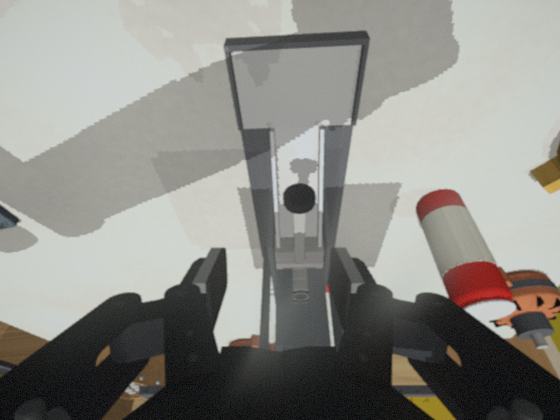

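The knob is seen at (299,197), against a predicted (300,197), so the calibration is good. I'll move in.

Call:
arm_command(increments=[{"offset": [0,-1.6,-1.1],"rotation": [-0.4,0,0.6],"gripper": -0.2},{"offset": [0,-1.6,-1.1],"rotation": [-0.4,0,0.6],"gripper": -0.2},{"offset": [0,-1.6,-1.1],"rotation": [-0.4,0,0.6],"gripper": -0.2},{"offset": [0,-1.6,-1.1],"rotation": [-0.4,0,0.6],"gripper": -0.2},{"offset": [0,-1.6,-1.1],"rotation": [-0.4,0,0.6],"gripper": -0.2},{"offset": [-0.1,-0.8,-1.0],"rotation": [0,0,0],"gripper": -0.2},{"offset": [-0.1,-0.8,-1.0],"rotation": [0,0,0],"gripper": -0.2},{"offset": [-0.1,-0.7,-0.9],"rotation": [0,0,0],"gripper": -0.2},{"offset": [-0.1,-0.7,-0.8],"rotation": [0,0,0],"gripper": -0.2},{"offset": [0,0,0],"rotation": [0,0,0],"gripper": -0.2}])

```text
time: 3.15
ee_pos: [525.7, -93.5, 94.6]
tool_rot: [0.738, 0.607, -0.227, 0.187]
contact_force: [-0.4, -0.7, 0.0]
width: 51.1
```

```bash
python3 - <<'E'
from h import *
goal(zt35,n,np.array([531.7,-87.3,95]))
E
```

```text
t 3.15 tcp [525.7 -93.5  94.6] off [  3.9  -4.3 -14.9] rot [-0.8  0.2 -0.3] w 51.1 F [-0.4 -0.7  0. ] q [ 0.05  0.24 -0.02  1.47 -0.58  1.87]
```

Final nudge, close and check.

Call:
arm_command(increments=[{"offset": [0.2,-0.2,-0.6],"rotation": [-0.4,0,-0.2],"gripper": -0.2},{"offset": [0.2,-0.2,-0.6],"rotation": [-0.4,0,-0.1],"gripper": -0.2},{"offset": [0,0,-0.2],"rotation": [0,0,0],"gripper": -0.2},{"offset": [0,0,0],"rotation": [0,0,0],"gripper": 1},{"offset": [0,0,0],"rotation": [0,0,0],"gripper": 1},{"offset": [0,0,0],"rotation": [0,0,0],"gripper": 1},{"offset": [0,0,0],"rotation": [0,0,0],"gripper": 1},{"offset": [0,0,0],"rotation": [0,0,0],"gripper": 1},{"offset": [0,0,0],"rotation": [0,0,0],"gripper": 1},{"offset": [0,0,0],"rotation": [0,0,0],"gripper": 1}], grip_force=70)

```text
time: 4.15
ee_pos: [531.8, -96.4, 81.2]
tool_rot: [0.738, 0.604, -0.23, 0.193]
contact_force: [-0.1, -0.3, 0.1]
width: -0.3
```

```bash
python3 - <<'E'
from h import *
goal(zt35,n,np.array([531.7,-87.3,95]))
E
```

```text
t 4.15 tcp [531.8 -96.4  81.2] off [-2.2 -1.4 -1.5] rot [ 0.1  0.4 -0.1] w -0.3 F [-0.1 -0.3  0.1] q [ 0.06  0.27 -0.02  1.45 -0.59  1.88]
```

```bash
python3 - <<'E'
from h import *
s=snapshot('wrist');a=snapshot('scene')
im=np.hstack([s['img'],cv2.resize(a['img'][130:270,200:340],(420,420),interpolation=cv2.INTER_CUBIC)])
cv2.imwrite('pics/w2.png',cv2.resize(im,(800,343),interpolation=cv2.INTER_AREA)[...,::-1])
E
```

```text
(no output)
```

View pics/w2.png

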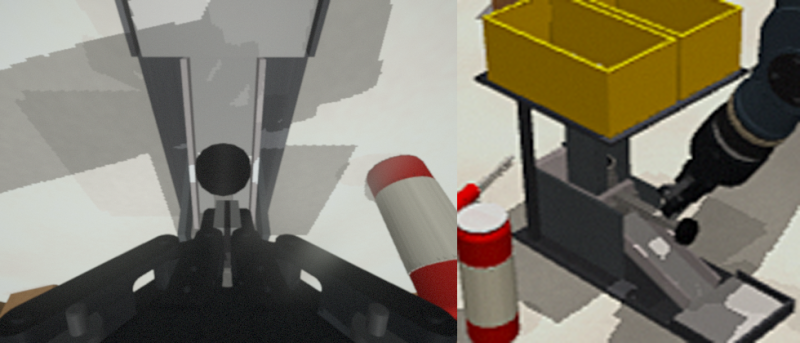

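The wrist view shows the stem between the pads, at about (227,215), below the knob at (222,168). The width reading says the fingers are shut, so the two disagree. A small test pull should tell from the spring force.

Call:
arm_command(increments=[{"offset": [0,0.2,0],"rotation": [0,0,0],"gripper": 1},{"offset": [0.1,0.3,0],"rotation": [0,0,0],"gripper": 1},{"offset": [0.1,0.3,0],"rotation": [0,0,0],"gripper": 1},{"offset": [0.1,0.3,0],"rotation": [0,0,0],"gripper": 1},{"offset": [0,0,0],"rotation": [0,0,0],"gripper": 1},{"offset": [0,0,0],"rotation": [0,0,0],"gripper": 1},{"offset": [0,0,0],"rotation": [0,0,0],"gripper": 1},{"offset": [0,0,0],"rotation": [0,0,0],"gripper": 1},{"offset": [0,0,0],"rotation": [0,0,0],"gripper": 1},{"offset": [0,0,0],"rotation": [0,0,0],"gripper": 1}], grip_force=70)

```text
time: 5.25
ee_pos: [533.6, -88.8, 82.3]
tool_rot: [0.737, 0.603, -0.235, 0.196]
contact_force: [-1.0, -4.3, -0.1]
width: -0.1
```

```bash
python3 - <<'E'
from h import *
goal(zt35,n,np.array([531.7,-87.3,95]))
s=snapshot('wrist');save('w3',s)
W=cloud(s);z=s['z_map'];g=s['img'].max(2)
K,R,t=cam(s)
m=np.zeros(g.shape,np.uint8);m[150:260,220:340]=(g[150:260,220:340]<40)*255
for p in(sense()['ee_pos'],sense()['ee_pos']-18.7*zt35):
    q=K@(R@p+t);print('proj',q[:2]/q[2],q[2])
for v in range(170,400,12):print(v,z[v,240:316:5].round().tolist())
E
```

```text
t 5.25 tcp [533.6 -88.8  82.3] off [-4.1 -9.  -2.6] rot [ 0.6  0.2 -0. ] w -0.1 F [-1.  -4.3 -0.1] q [ 0.07  0.29 -0.    1.47 -0.6   1.9 ]
proj [279.3986838  237.73468554] 186.76258885007286
proj [279.74896375 250.45257996] 168.81558456088493
170 [212.0, 215.0, 212.0, 214.0, 214.0, 214.0, 213.0, 213.0, 213.0, 214.0, 213.0, 214.0, 213.0, 214.0, 198.0, 195.0]
182 [217.0, 217.0, 218.0, 219.0, 218.0, 218.0, 218.0, 219.0, 218.0, 217.0, 218.0, 217.0, 217.0, 218.0, 198.0, 198.0]
194 [221.0, 221.0, 152.0, 150.0, 152.0, 151.0, 151.0, 151.0, 151.0, 151.0, 151.0, 151.0, 223.0, 223.0, 203.0, 203.0]
206 [148.0, 146.0, 146.0, 146.0, 148.0, 146.0, 146.0, 146.0, 146.0, 146.0, 146.0, 147.0, 146.0, 228.0, 207.0, 246.0]
218 [145.0, 142.0, 141.0, 142.0, 142.0, 142.0, 142.0, 142.0, 141.0, 141.0, 143.0, 142.0, 142.0, 232.0, 212.0, 236.0]
230 [221.0, 144.0, 140.0, 138.0, 137.0, 139.0, 137.0, 139.0, 139.0, 139.0, 139.0, 141.0, 147.0, 231.0, 217.0, 230.0]
242 [222.0, 245.0, 243.0, 146.0, 143.0, 143.0, 140.0, 142.0, 142.0, 143.0, 244.0, 244.0, 244.0, 233.0, 221.0, 224.0]
254 [227.0, 249.0, 250.0, 249.0, 250.0
[... 660 characters left out ...]
0, 81.0, 81.0, 79.0, 91.0, 110.0, 122.0, 123.0, 110.0, 90.0, 82.0, 80.0, 81.0, 81.0, 81.0]
338 [75.0, 76.0, 76.0, 76.0, 81.0, 92.0, 112.0, 228.0, 231.0, 113.0, 93.0, 80.0, 75.0, 75.0, 75.0, 78.0]
350 [72.0, 73.0, 72.0, 73.0, 82.0, 81.0, 82.0, 224.0, 226.0, 82.0, 83.0, 81.0, 73.0, 72.0, 72.0, 71.0]
362 [69.0, 68.0, 69.0, 74.0, 76.0, 0.0, 76.0, 76.0, 75.0, 77.0, 76.0, 76.0, 73.0, 68.0, 68.0, 69.0]
374 [66.0, 65.0, 66.0, 73.0, 74.0, 73.0, 72.0, 71.0, 0.0, 73.0, 73.0, 73.0, 72.0, 66.0, 65.0, 65.0]
386 [59.0, 60.0, 67.0, 70.0, 69.0, 70.0, 70.0, 70.0, 70.0, 70.0, 70.0, 69.0, 69.0, 65.0, 60.0, 59.0]
398 [57.0, 61.0, 66.0, 67.0, 68.0, 67.0, 66.0, 67.0, 66.0, 68.0, 67.0, 67.0, 66.0, 67.0, 61.0, 56.0]
```

```bash
python3 - <<'E'
from h import *
s=snapshot('wrist');W=cloud(s);im=s['img'].copy()
for v in(194,218,236,248,254,260,266,274,282,320):print(v,[(W[v,c].round().tolist(),im[v,c].tolist()) for c in(255,278,300)])
cv2.imwrite('pics/w4.png',cv2.resize(im[170:400,180:380],(700,600),interpolation=cv2.INTER_CUBIC)[...,::-1])
E
```

```text
194 [([530.0, -44.0, 85.0], [45, 44, 43]), ([541.0, -46.0, 85.0], [51, 54, 51]), ([547.0, -103.0, 37.0], [208, 209, 206])]
218 [([531.0, -44.0, 99.0], [38, 40, 37]), ([541.0, -48.0, 98.0], [49, 48, 46]), ([551.0, -49.0, 99.0], [34, 36, 36])]
236 [([530.0, -48.0, 107.0], [42, 38, 40]), ([541.0, -47.0, 109.0], [45, 44, 44]), ([541.0, -136.0, 52.0], [149, 149, 147])]
248 [([504.0, -140.0, 55.0], [152, 153, 151]), ([539.0, -58.0, 109.0], [48, 44, 46]), ([539.0, -148.0, 55.0], [152, 152, 150])]
254 [([503.0, -145.0, 58.0], [128, 128, 125]), ([540.0, -53.0, 115.0], [38, 41, 40]), ([538.0, -154.0, 58.0], [125, 126, 124])]
260 [([528.0, -56.0, 115.0], [38, 42, 41]), ([540.0, -49.0, 120.0], [46, 45, 42]), ([549.0, -60.0, 115.0], [39, 38, 41])]
266 [([529.0, -52.0, 120.0], [38, 42, 41]), ([541.0, -47.0, 124.0], [37, 40, 42]), ([549.0, -56.0, 120.0], [35, 37, 39])]
274 [([531.0, -48.0, 126.0], [33, 37, 37]), ([542.0, -42.0, 130.0], [41, 46, 45]), ([549.0, -52.0, 126.0], [48, 47, 46])]
282 [([535.0, -32.0, 137.0], [38, 42, 38]), ([542.0, -41.0, 134.0], [49, 52, 49]), ([551.0, -36.0, 137.0], [46, 49, 47])]
320 [([541.0, -15.0, 157.0], [30, 32, 29]), ([539.0, -55.0, 143.0], [59, 63, 61]), ([553.0, -17.0, 157.0], [36, 39, 39])]
```

View pics/w4.png

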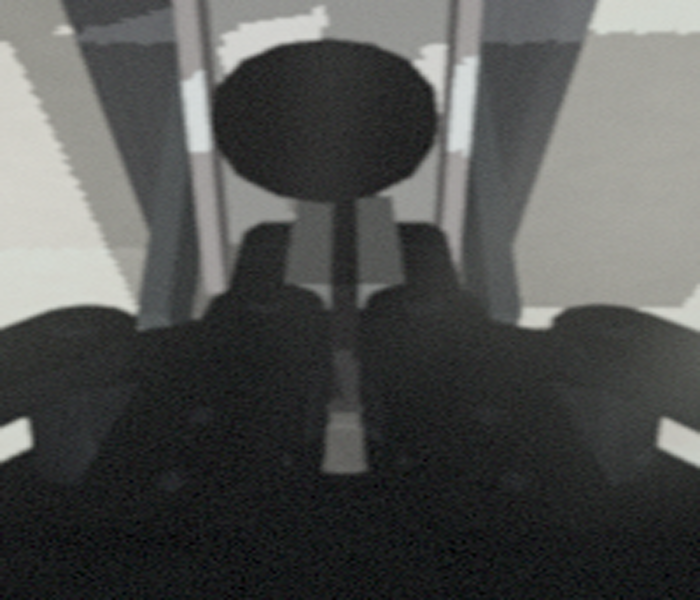

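```bash
python3 - <<'E'
from h import *
s=snapshot('scene');K,R,t=cam(s);e=sense()['ee_pos']
q=lambda p:(lambda c:c[:2]/c[2])(K@(R@np.array(p)+t))
for nm,p in dict(tcp=e,grasp=e-18.7*zt35,stem=[531.7,-87.3,92],knob=[538.8,-52,92],stem0=[525,-121,92]).items():
    print(nm,q(p),(q(p)-[255,185])*8)
cv2.imwrite('pics/s2.png',cv2.resize(s['img'][185:255,255:345],(720,560),interpolation=cv2.INTER_CUBIC)[...,::-1])
E
```

```text
tcp [283.13402366 222.14766824] [225.0721893  297.18134595]
grasp [285.93703585 219.17482121] [247.49628677 273.39856967]
stem [283.94889708 219.17057057] [231.59117662 273.36456456]
knob [293.46520805 224.12751349] [307.72166441 313.02010796]
stem0 [275.12310933 214.59386334] [160.98487461 236.75090672]
```

View pics/s2.png

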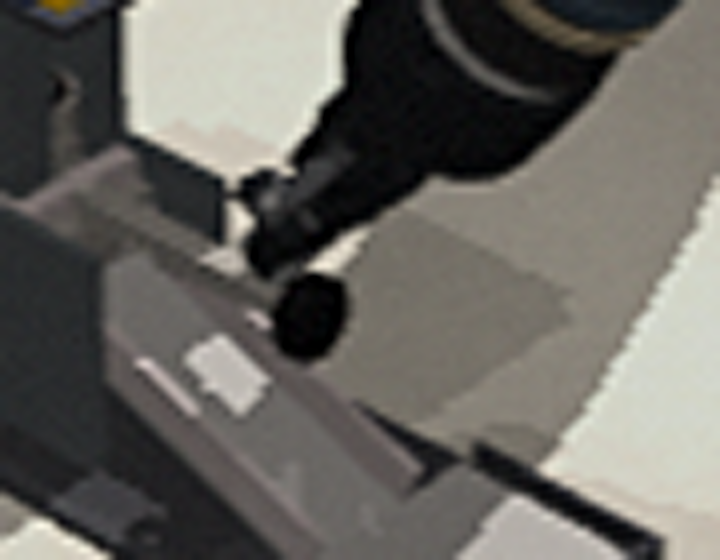

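```bash
python3 - <<'E'
from h import *
s=dict(np.load('w1.npz'));W=cloud(s);R=Ro.from_quat([.758,.588,-.227,.17]);e=np.array([535.5,14.1,185.7])
L=R.inv().apply((W-e).reshape(-1,3)).reshape(W.shape)
for nm,sl in dict(l=np.s_[240:330,190:230],r=np.s_[240:330,328:370]).items():
    P=L[sl].reshape(-1,3);P=P[(np.abs(P[:,2])<60)&(np.abs(P[:,1])<60)&(np.abs(P[:,0])<30)]
    print(nm,len(P),np.percentile(P,[1,10,50,90,99],0).round(1).tolist())
print(Ro.from_quat(sense()['tool_rot']).as_matrix().round(3))
s=snapshot('wrist');W=cloud(s);st=sense();L=Ro.from_quat(st['tool_rot']).inv().apply((W-st['ee_pos']).reshape(-1,3)).reshape(W.shape)
for v in range(244,300,4):print(v,[L[v,c].round().tolist() for c in(255,267,278,288,300)])
E
```

```text
l 907 [[-10.9, -40.0, -59.9], [-6.7, -37.3, -58.1], [6.6, -27.1, -50.2], [10.8, -26.7, -41.0], [11.1, -26.6, -36.4]]
r 931 [[-10.7, 24.1, -59.8], [-6.5, 24.3, -58.2], [6.7, 24.6, -50.6], [10.8, 35.4, -41.2], [11.2, 37.6, -36.3]]
[[ 0.163  0.98  -0.11 ]
 [ 0.797 -0.197 -0.571]
 [-0.582  0.006 -0.813]]
244 [[-26.0, -19.0, 53.0], [13.0, -6.0, -42.0], [13.0, -1.0, -41.0], [-26.0, 7.0, 53.0], [-26.0, 17.0, 54.0]]
248 [[-30.0, -19.0, 54.0], [11.0, -6.0, -41.0], [10.0, -1.0, -40.0], [11.0, 4.0, -41.0], [-30.0, 17.0, 54.0]]
252 [[-34.0, -19.0, 55.0], [10.0, -6.0, -45.0], [10.0, -1.0, -44.0], [11.0, 4.0, -45.0], [-34.0, 17.0, 54.0]]
256 [[7.0, -12.0, -42.0], [10.0, -6.0, -49.0], [10.0, -1.0, -49.0], [11.0, 4.0, -49.0], [7.0, 10.0, -41.0]]
260 [[6.0, -12.0, -45.0], [10.0, -6.0, -53.0], [11.0, -1.0, -53.0], [11.0, 3.0, -54.0], [7.0, 9.0, -46.0]]
264 [[7.0, -11.0, -49.0], [10.0, -6.0, -57.0], [10.0, -1.0, -57.0], [11.0, 3.0, -57.0], [7.0, 9.0, -49.0]]
268 [[7.0, -11.0, -53.0], [11.0, -5.0, -61.0], [11.0, -1.0, -61.0], [11.0, 3.0, -61.0], [6.0, 9.0, -53.0]]
272 [[7.0, -11.0, -57.0], [11.0, -5.0, -65.0], [11.0, -1.0, -65.0], [10.0, 3.0, -64.0], [7.0, 8.0, -57.0]]
276 [[7.0, -10.0, -61.0], [11.0, -5.0, -68.0], [10.0, -1.0, -67.0], [nan, nan, nan], [6.0, 8.0, -59.0]]
280 [[13.0, -9.0, -76.0], [12.0, -5.0, -73.0], [10.0, -1.0, -70.0], [12.0, 3.0, -73.0], [13.0, 7.0, -75.0]]
284 [[13.0, -9.0, -78.0], [11.0, -5.0, -75.0], [9.0, -1.0, -71.0], [12.0, 3.0, -76.0], [13.0, 7.0, -78.0]]
288 [[12.0, -9.0, -80.0], [12.0, -5.0, -78.0], [7.0, -1.0, -70.0], [11.0, 3.0, -78.0], [13.0, 7.0, -80.0]]
292 [[nan, nan, nan], [12.0, -5.0, -81.0], [4.0, -1.0, -69.0], [11.0, 3.0, -80.0], [11.0, 7.0, -80.0]]
296 [[12.0, -9.0, -83.0], [11.0, -5.0, -83.0], [3.0, -1.0, -70.0], [11.0, 2.0, -83.0], [11.0, 7.0, -82.0]]
```

Both views show the fingertips about 25 mm short of the reported TCP. They shut above the stem, and the force came from brushing the knob. I'll back off, reopen, and go about 24 mm further along the tool axis.

Call:
arm_command(increments=[{"offset": [-0.2,-0.4,0],"rotation": [0.3,0,0],"gripper": 1},{"offset": [-0.2,-0.4,0],"rotation": [0.3,0,0],"gripper": 1},{"offset": [0,-0.1,0],"rotation": [0,0,0],"gripper": -0.2},{"offset": [0,0,0],"rotation": [0,0,0],"gripper": -0.2},{"offset": [0,0,0],"rotation": [0,0,0],"gripper": -0.2},{"offset": [0,0,0],"rotation": [0,0,0],"gripper": -0.2},{"offset": [-0.1,-0.4,-0.7],"rotation": [0,0,0],"gripper": -0.2},{"offset": [-0.1,-0.4,-0.7],"rotation": [0,0,0],"gripper": -0.2},{"offset": [-0.1,-0.4,-0.6],"rotation": [0,0,0],"gripper": -0.2},{"offset": [0,0,0],"rotation": [0,0,0],"gripper": -0.2}])

```text
time: 6.45
ee_pos: [526.9, -107.8, 59.2]
tool_rot: [0.739, 0.605, -0.228, 0.189]
contact_force: [-0.6, 0.9, -0.4]
width: 51.5
```

```bash
python3 - <<'E'
from h import *
goal(zt35,n,np.array([531.7,-87.3,95])+24*zt35)
s=snapshot('wrist');W=cloud(s);st=sense();L=Ro.from_quat(st['tool_rot']).inv().apply((W-st['ee_pos']).reshape(-1,3)).reshape(W.shape)
ok=(np.abs(L[...,0])<12.5)&(np.abs(np.abs(L[...,1])-31)<7)&(L[...,2]<-10)&(L[...,2]>-55)
print(ok.sum(),np.percentile(L[ok],[1,50,99],0).round(1).tolist());i=np.argsort(np.where(ok,L[...,2],-999).ravel())[-10:];print(W.reshape(-1,3)[i].round().tolist())
cv2.imwrite('pics/w5.png',s['img'][...,::-1])
E
```

```text
t 6.45 tcp [ 526.9 -107.8   59.2] off [-0.  -3.5  0.8] rot [-0.5  0.3 -0.1] w 51.5 F [-0.6  0.9 -0.4] q [ 0.03  0.26 -0.07  1.39 -0.58  1.85]
1304 [[-10.7, -37.5, -54.8], [6.7, 24.1, -47.2], [11.2, 37.3, -35.7]]
[[555.0, -91.0, 88.0], [555.0, -91.0, 88.0], [504.0, -83.0, 88.0], [555.0, -93.0, 89.0], [504.0, -84.0, 89.0], [555.0, -93.0, 88.0], [555.0, -92.0, 88.0], [505.0, -82.0, 87.0], [504.0, -83.0, 87.0], [555.0, -94.0, 88.0]]
```

Call:
arm_command(increments=[{"offset": [0,-0.3,-0.3],"rotation": [0,0,0],"gripper": -0.2},{"offset": [0,-0.1,-0.1],"rotation": [0,0,0],"gripper": -0.2},{"offset": [0,0,0],"rotation": [0,0,0],"gripper": 1},{"offset": [0,0,0],"rotation": [0,0,0],"gripper": 1},{"offset": [0,0,0],"rotation": [0,0,0],"gripper": 1},{"offset": [0,0,0],"rotation": [0,0,0],"gripper": 1},{"offset": [0,0,0],"rotation": [0,0,0],"gripper": 1},{"offset": [0,0,0],"rotation": [0,0,0],"gripper": 1},{"offset": [0,0,0],"rotation": [0,0,0],"gripper": 1},{"offset": [0,0,0],"rotation": [0,0,0],"gripper": 1}], grip_force=80)

```text
time: 7.5
ee_pos: [526.3, -111.7, 55.8]
tool_rot: [0.739, 0.605, -0.228, 0.189]
contact_force: [-0.7, -1.2, 0.1]
width: 10.0
```

Gripped: width 10 with the stem between the pads. Pulling now.

Call:
arm_command(increments=[{"offset": [0.1,0.5,0],"rotation": [0,0,0],"gripper": 1},{"offset": [0.1,0.5,0],"rotation": [0,0,0],"gripper": 1},{"offset": [0.1,0.6,0],"rotation": [0,0,0],"gripper": 1},{"offset": [0.1,0.6,0],"rotation": [0,0,0],"gripper": 1},{"offset": [0.1,0.6,0],"rotation": [0,0,0],"gripper": 1},{"offset": [0.1,0.6,0],"rotation": [0,0,0],"gripper": 1},{"offset": [0.1,0.6,0],"rotation": [0,0,0],"gripper": 1},{"offset": [0.1,0.5,0],"rotation": [0,0,0],"gripper": 1},{"offset": [0.1,0.5,0],"rotation": [0,0,0],"gripper": 1},{"offset": [0,0,0],"rotation": [0,0,0],"gripper": 1}], grip_force=80)

```text
time: 8.5
ee_pos: [532.8, -78.5, 56.8]
tool_rot: [0.737, 0.599, -0.243, 0.199]
contact_force: [-1.1, -5.1, 1.9]
width: 10.1
```

Call:
arm_command(increments=[{"offset": [0.1,0.6,0],"rotation": [0.2,0,0],"gripper": 1},{"offset": [0.1,0.6,0],"rotation": [0.2,0,0],"gripper": 1},{"offset": [0.1,0.6,0],"rotation": [0.2,0,0],"gripper": 1},{"offset": [0.1,0.6,0],"rotation": [0.2,0,0],"gripper": 1},{"offset": [0.1,0.5,0],"rotation": [0.2,0,0],"gripper": 1},{"offset": [0.1,0.4,0],"rotation": [0,0,0],"gripper": 1},{"offset": [0.1,0.4,0],"rotation": [0,0,0],"gripper": 1},{"offset": [0.1,0.4,0],"rotation": [0,0,0],"gripper": 1},{"offset": [0.1,0.4,0],"rotation": [0,0,0],"gripper": 1},{"offset": [0,0.4,0],"rotation": [0,0,0],"gripper": 1}], grip_force=80)

```text
time: 9.5
ee_pos: [536.8, -55.4, 58.3]
tool_rot: [0.732, 0.595, -0.261, 0.205]
contact_force: [2.2, -17.8, -3.3]
width: 10.4
```

```bash
python3 - <<'E'
from h import *
goal(zt35,n,np.array([531.7,-87.3,95])+28*zt35+60*u)
E
```

```text
t 9.5 tcp [536.8 -55.4  58.3] off [ 1.4  0.6 -1.5] rot [ 3.6 -1.4  0.6] w 10.4 F [  2.2 -17.8  -3.3] q [ 0.15  0.4   0.06  1.52 -0.62  2.02]
```

The force of 17.8 N says the slide is at its stop. Holding there and checking for the bearing.

Call:
arm_command(increments=[{"offset": [0.1,0.4,0],"rotation": [0,0,0],"gripper": 1},{"offset": [0.1,0.4,0],"rotation": [0,0,0],"gripper": 1},{"offset": [0,0.3,0],"rotation": [0,0,0],"gripper": 1},{"offset": [0,0.3,0],"rotation": [0,0,0],"gripper": 1},{"offset": [0,0.3,0],"rotation": [0,0,0],"gripper": 1},{"offset": [0,0.3,0],"rotation": [0,0,0],"gripper": 1},{"offset": [0,0.3,0],"rotation": [0,0,0],"gripper": 1},{"offset": [0,0.3,0],"rotation": [0,0,0],"gripper": 1},{"offset": [0,0.3,0],"rotation": [0,0,0],"gripper": 1},{"offset": [0,0.3,0],"rotation": [0,0,0],"gripper": 1}], grip_force=80)

```text
time: 10.5
ee_pos: [536.1, -57.9, 60.9]
tool_rot: [0.723, 0.587, -0.288, 0.223]
contact_force: [-0.1, -12.8, -3.9]
width: 10.2
```

```bash
python3 - <<'E'
from h import *
goal(zt35,n,np.array([531.7,-87.3,95])+28*zt35+60*u)
s=snapshot('scene')
cv2.imwrite('pics/s3.png',cv2.resize(s['img'][180:290,240:350],(600,600),interpolation=cv2.INTER_CUBIC)[...,::-1])
E
```

```text
t 10.5 tcp [536.1 -57.9  60.9] off [ 2.1  3.1 -4.2] rot [ 7.5 -2.5  0.8] w 10.2 F [ -0.1 -12.8  -3.9] q [ 0.17  0.45  0.1   1.57 -0.68  2.07]
```

View pics/s3.png

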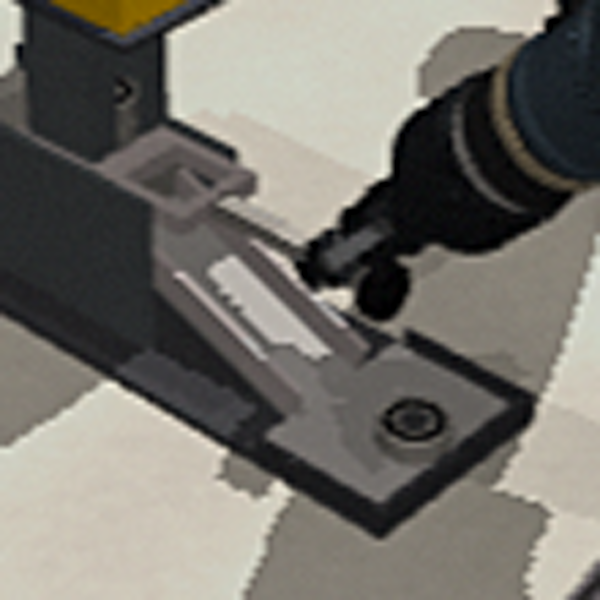

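The bearing is on the landing, at crop (413,425), which is scene pixel (316,258). The slide is out with its pocket empty. Easing it home.

Call:
arm_command(increments=[{"offset": [-0.1,-0.4,0],"rotation": [0.6,-0.2,0],"gripper": 1},{"offset": [-0.1,-0.5,0],"rotation": [0.6,-0.2,0],"gripper": 1},{"offset": [-0.1,-0.5,0],"rotation": [0.6,-0.2,0],"gripper": 1},{"offset": [-0.1,-0.5,0],"rotation": [0.6,-0.2,0],"gripper": 1},{"offset": [-0.1,-0.5,-0.1],"rotation": [0.6,-0.2,0],"gripper": 1},{"offset": [-0.1,-0.5,-0.1],"rotation": [0.6,-0.2,0],"gripper": 1},{"offset": [-0.1,-0.5,-0.1],"rotation": [0.6,-0.2,0],"gripper": 1},{"offset": [-0.1,-0.5,-0.1],"rotation": [0.6,-0.2,0],"gripper": 1},{"offset": [-0.1,-0.5,-0.1],"rotation": [0.6,-0.2,0],"gripper": 1},{"offset": [-0.1,-0.4,0],"rotation": [0.3,0,0],"gripper": 1}], grip_force=80)

```text
time: 11.55
ee_pos: [525.3, -113.8, 57.9]
tool_rot: [0.734, 0.599, -0.252, 0.2]
contact_force: [-1.5, 23.5, 8.2]
width: 10.3
```

```bash
python3 - <<'E'
from h import *
goal(zt35,n,np.array([531.7,-87.3,95])+28*zt35)
E
```

```text
t 11.55 tcp [ 525.3 -113.8   57.9] off [ 1.1  0.3 -1.2] rot [ 2.4 -1.   0.4] w 10.3 F [-1.5 23.5  8.2] q [ 0.04  0.3  -0.05  1.42 -0.63  1.88]
```

The slide is pressed home (+23 N). I'll relax, open to 51 mm and retreat along the tool axis.

Call:
arm_command(increments=[{"offset": [0,0,0],"rotation": [0,0,0],"gripper": 1},{"offset": [0,0,0],"rotation": [0,0,0],"gripper": 1},{"offset": [0,0,0],"rotation": [0,0,0],"gripper": 0.4},{"offset": [0,0,0],"rotation": [0,0,0],"gripper": -0.2},{"offset": [0,0,0],"rotation": [0,0,0],"gripper": -0.2},{"offset": [0,0,0],"rotation": [0,0,0],"gripper": -0.2},{"offset": [0,0,0],"rotation": [0,0,0],"gripper": -0.2},{"offset": [0.1,0.6,0.8],"rotation": [0,0,0],"gripper": -0.2},{"offset": [0.2,1.2,1.6],"rotation": [0,0,0],"gripper": -0.2},{"offset": [0.2,1.2,1.6],"rotation": [0,0,0],"gripper": -0.2}])

```text
time: 12.55
ee_pos: [529.9, -79.4, 94.5]
tool_rot: [0.736, 0.599, -0.248, 0.195]
contact_force: [0.6, -0.3, 0.1]
width: 51.3
```

Call:
arm_command(increments=[{"offset": [0.3,1.7,2.3],"rotation": [0,0,0],"gripper": -0.2},{"offset": [0.3,1.7,2.3],"rotation": [0,0,0],"gripper": -0.2},{"offset": [0.3,1.7,2.3],"rotation": [0,0,0],"gripper": -0.2},{"offset": [0.3,1.7,2],"rotation": [3,-0.6,0],"gripper": -0.2},{"offset": [0.3,2,1],"rotation": [5,-1,0],"gripper": -0.2},{"offset": [0.3,2,1],"rotation": [6,-1.2,0],"gripper": -0.2},{"offset": [0.3,2,1],"rotation": [6,-1.2,0],"gripper": -0.2},{"offset": [0.3,2,1],"rotation": [6,-1.2,0],"gripper": -0.2},{"offset": [0,0.5,0],"rotation": [6,-1.2,0],"gripper": -0.2},{"offset": [0,0,0],"rotation": [0,0,0],"gripper": -0.2}])

```text
time: 13.55
ee_pos: [557.0, 88.2, 238.6]
tool_rot: [0.771, 0.636, -0.018, 0.014]
contact_force: [-1.2, 0.3, -0.3]
width: 51.2
```

```bash
python3 - <<'E'
from h import *
goal([0,0,-1],n,[551,11,150])
S=snapshot('scene');w=snapshot('wrist');T=snapshot('top')
np.savez('w6.npz',**w)
np.savez('t6.npz',**T)
a=cv2.resize(S['img'][180:290,240:350],(400,400),interpolation=cv2.INTER_CUBIC)
b=cv2.resize(w['img'],(400,300));b=np.vstack([b,np.zeros((100,400,3),np.uint8)])
cv2.imwrite('pics/s4.png',np.hstack([a,b])[...,::-1])
W=cloud(w)
print('bearing ray scene@22',ray(S,315.7,257.9,22))
g=cv2.cvtColor(T['img'],cv2.COLOR_RGB2GRAY);m=np.zeros_like(g);m[240:312,110:212]=(g[240:312,110:212]<125)*255
c=max(cv2.findContours(m,0,2)[0],key=cv2.contourArea);r=cv2.boxPoints(cv2.minAreaRect(c));P=np.array([ray(T,*p,18)[:2] for p in r])
print('trayA',P.round().tolist(),cv2.minAreaRect(P.astype(np.float32)))
E
```

```text
t 13.55 tcp [557.   88.2 238.6] off [  -6.   -77.2 -107.3] rot [ 2.5 -0.6 -0.4] w 51.2 F [-1.2  0.3 -0.3] q [ 0.06  0.19  0.33  1.72 -0.04  1.83]
bearing ray scene@22 [560.85329653  32.68635273  22.        ]
trayA [[518.0, 356.0], [513.0, 153.0], [343.0, 152.0], [348.0, 350.0]] ((430.6004638671875, 253.8349151611328), (207.8037872314453, 169.33677673339844), 88.53882598876953)
```

View pics/s4.png

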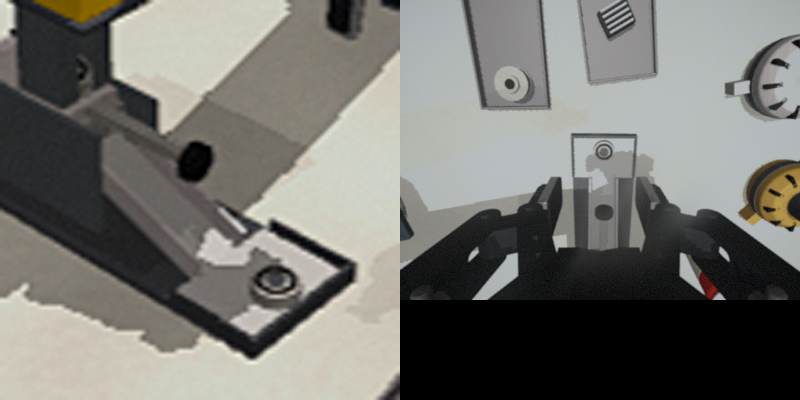

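The slide is home, with the knob back at scene pixel (294,224). The bearing lies flat on the landing, at full-resolution wrist pixel (284,210).

```bash
cat >> h.py <<'E'
def tips(s):
    W=cloud(s);st=sense();L=Ro.from_quat(st['tool_rot']).inv().apply((W-st['ee_pos']).reshape(-1,3)).reshape(W.shape);h=st['width']/2
    ok=(np.abs(L[...,0])<12.5)&(np.abs(np.abs(L[...,1])-h-5)<9)&(L[...,2]<-12)&(L[...,2]>-60)
    print('tip L',np.percentile(L[ok],[1,50,99],0).round(1)[:,:].tolist(),'world tip z',np.percentile(W[ok][:,2],[1,5]).round(1))
E
python3 - <<'E'
from h import *
w=dict(np.load('w6.npz'));W=cloud(w);tips(w)
sub=np.s_[192:228,262:306]
m=(W[sub][...,2]>15)&(W[sub][...,2]<30)
# bearing bright/dark: circle from gray
g=cv2.cvtColor(w['img'],cv2.COLOR_RGB2GRAY)
v,uu=np.where(m);v+=192;uu+=262
P=W[sub][m];d=(P[:,:2]-[560.8,32.7]);k=np.hypot(*d.T)<26;print('bearing depth pts',k.sum(),P[k].mean(0),P[k].min(0),P[k].max(0))
dk=np.zeros_like(g);dk[sub]=(g[sub]<90)*255
cs=[c for c in cv2.findContours(dk,1,2)[0] if cv2.contourArea(c)>20]
for c in cs:
    (x,y),r=cv2.minEnclosingCircle(c);print('c',x,y,r,ray(w,x,y,22).round(1))
T=dict(np.load('top.npz'));g=cv2.cvtColor(T['img'],cv2.COLOR_RGB2GRAY);m=np.zeros_like(g);m[240:312,110:212]=(g[240:312,110:212]<125)*255
c=max(cv2.findContours(m,0,2)[0],key=cv2.contourArea);r=cv2.boxPoints(cv2.minAreaRect(c));P=np.array([ray(T,*p,18)[:2] for p in r])
print('trayA',r.round().tolist(),P.round().tolist(),cv2.minAreaRect(P.astype(np.float32)))
print('pulley',ray(T,181,277,34))
E
```

```text
tip L [[-11.0, -39.2, -59.8], [6.4, -26.1, -51.5], [10.9, 37.9, -38.4]] world tip z [274.5 277.2]
bearing depth pts 714 [554.89214421  33.23347727  22.53392108] [534.96325223  11.17788336  15.15341774] [578.4779123   57.13702145  25.60258835]
c 285.0 212.0 10.440406799316406 [554.2  30.3  22. ]
c 285.5 212.25 11.149651527404785 [554.8  29.8  22. ]
trayA [[117.0, 294.0], [125.0, 242.0], [207.0, 255.0], [199.0, 307.0]] [[388.0, 336.0], [511.0, 320.0], [475.0, 119.0], [353.0, 138.0]] ((431.7643127441406, 228.80880737304688), (206.87184143066406, 123.99249267578125), 79.89046478271484)
pulley [424.33677605 177.66921484  34.        ]
```

Call:
arm_command(increments=[{"offset": [0,-0.7,-2.1],"rotation": [0.3,-0.1,0],"gripper": -0.4},{"offset": [0,-0.7,-2.1],"rotation": [0.3,-0.1,0],"gripper": -0.4},{"offset": [0,-0.7,-2.1],"rotation": [0.3,-0.1,0],"gripper": -0.4},{"offset": [0,-0.7,-2.1],"rotation": [0.3,-0.1,0],"gripper": -0.4},{"offset": [0,-0.7,-2.1],"rotation": [0.3,-0.1,0],"gripper": -0.4},{"offset": [0,-0.7,-2.1],"rotation": [0.3,-0.1,0],"gripper": -0.4},{"offset": [0,-0.7,-2.1],"rotation": [0.3,-0.1,0],"gripper": -0.4},{"offset": [0,-0.6,-2.1],"rotation": [0.3,0,0],"gripper": -0.4},{"offset": [0,-0.4,-2.0],"rotation": [0,0,0],"gripper": -0.4},{"offset": [0,0,0],"rotation": [0,0,0],"gripper": -0.4}])

```text
time: 14.7
ee_pos: [548.8, 37.1, 29.0]
tool_rot: [0.766, 0.642, -0.015, -0.003]
contact_force: [-0.4, 0.2, 0.0]
width: 59.4
```

```bash
python3 - <<'E'
from h import *
goal([0,0,-1],n,[555.5,31.5,0])
w=snapshot('wrist');W=cloud(w);tips(w);S=snapshot('scene');Ws=cloud(S)
e=sense()['ee_pos'];D=np.hypot(Ws[...,0]-e[0],Ws[...,1]-e[1]);k=(D<45)&(Ws[...,2]>28)&(S['img'].max(2)<70);print('scene tip z',np.percentile(Ws[k][:,2],[0.5,3,10]))
m=(W[...,2]>18)&(W[...,2]<27)&(np.hypot(W[...,0]-556,W[...,1]-32)<24);P=W[m];print('bearing',m.sum(),P.mean(0).round(1),P.min(0).round(1),P.max(0).round(1))
cv2.imwrite('pics/w7.png',w['img'][...,::-1])
E
```

```text
t 14.7 tcp [548.8  37.1  29. ] off [  6.7  -5.6 -47.7] rot [ 0.8 -1.6 -1.3] w 59.4 F [-0.4  0.2  0. ] q [-0.04  0.18 -0.1   1.32 -0.02  1.7 ]
tip L [[-10.6, -43.2, -59.8], [6.8, 27.7, -50.3], [11.4, 40.8, -36.5]] world tip z [66.6 69.3]
scene tip z [ 73.48266172  90.77606726 137.58440713]
bearing 2896 [554.3  31.9  22.9] [534.6  10.7  18. ] [573.8  56.   25. ]
```

View pics/w7.png

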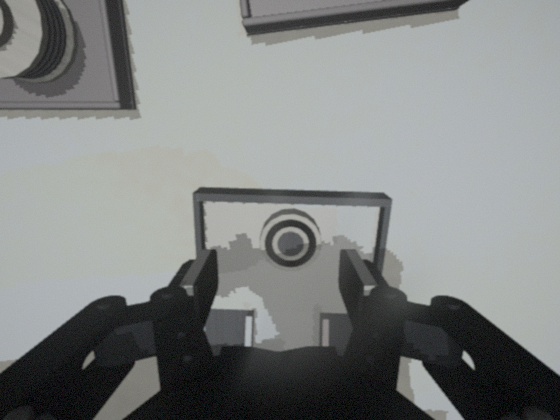

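The bearing face is at (291,240), well centred between the pads. Descending.

Call:
arm_command(increments=[{"offset": [0.3,-0.3,-0.5],"rotation": [0.4,-0.8,-0.6],"gripper": -0.4},{"offset": [0.3,-0.2,-0.5],"rotation": [0.4,-0.8,-0.6],"gripper": -0.4},{"offset": [0,0,-0.6],"rotation": [0,0,0],"gripper": -0.4},{"offset": [0,0,-0.6],"rotation": [0,0,0],"gripper": -0.4},{"offset": [0,0,-0.6],"rotation": [0,0,0],"gripper": -0.4},{"offset": [0,0,-0.5],"rotation": [0,0,0],"gripper": -0.4},{"offset": [0,0,-0.5],"rotation": [0,0,0],"gripper": -0.4},{"offset": [0,0,-0.4],"rotation": [0,0,0],"gripper": -0.4},{"offset": [0,0,0],"rotation": [0,0,0],"gripper": -0.4},{"offset": [0,0,0],"rotation": [0,0,0],"gripper": -0.4}])

```text
time: 15.8
ee_pos: [561.6, 33.0, -8.3]
tool_rot: [0.773, 0.634, 0.006, 0.005]
contact_force: [0.6, 0.0, 0.8]
width: 59.7
```

```bash
python3 - <<'E'
from h import *
goal([0,0,-1],n,[554.6,31.7,0])
w=snapshot('wrist');W=cloud(w);tips(w)
m=(W[...,2]>18)&(W[...,2]<27)&(np.hypot(W[...,0]-556,W[...,1]-32)<22);P=W[m];print('bearing',m.sum(),P.mean(0).round(1),P.min(0).round(1),P.max(0).round(1))
E
```

```text
t 15.8 tcp [561.6  33.   -8.3] off [ -7.   -1.3 -10.4] rot [ 0.   0.9 -0.1] w 59.7 F [0.6 0.  0.8] q [-0.06  0.18 -0.17  1.2   0.    1.71]
tip L [[-11.5, -43.3, -59.6], [5.8, 25.9, -19.3], [12.2, 43.0, -15.8]] world tip z [7.8 8.3]
bearing 4297 [554.4  32.   22.9] [534.6  10.6  18. ] [573.9  50.5  25.1]
```

The reported TCP z is -8 with no contact, which confirms the offset; the true tips are at about z = 29. Finishing the descent and gripping gently.

Call:
arm_command(increments=[{"offset": [-0.4,-0.1,-0.4],"rotation": [0,0.4,0],"gripper": -0.4},{"offset": [-0.3,0,-0.4],"rotation": [0,0.4,0],"gripper": -0.4},{"offset": [0,0,-0.4],"rotation": [0,0,0],"gripper": -0.4},{"offset": [0,0,-0.3],"rotation": [0,0,0],"gripper": -0.4},{"offset": [0,0,0],"rotation": [0,0,0],"gripper": -0.4},{"offset": [0,0,0],"rotation": [0,0,0],"gripper": 1},{"offset": [0,0,0],"rotation": [0,0,0],"gripper": 1},{"offset": [0,0,0],"rotation": [0,0,0],"gripper": 1},{"offset": [0,0,0],"rotation": [0,0,0],"gripper": 1},{"offset": [0,0,0],"rotation": [0,0,0],"gripper": 1}], grip_force=35)

```text
time: 16.85
ee_pos: [554.5, 31.9, -23.9]
tool_rot: [0.773, 0.635, 0.001, 0.001]
contact_force: [0.0, 0.2, -0.4]
width: 38.4
```

```bash
python3 - <<'E'
from h import *
goal([0,0,-1],n,[554.6,31.7,0])
E
```

```text
t 16.85 tcp [554.5  31.9 -23.9] off [ 0.1 -0.2  5.2] rot [ 0.   0.1 -0.1] w 38.4 F [ 0.   0.2 -0.4] q [-0.06  0.2  -0.19  1.18 -0.    1.7 ]
```

Gripped (width 38.4). Lifting and moving over the empty half of tray_a.

Call:
arm_command(increments=[{"offset": [0,0,0.8],"rotation": [0,0,0],"gripper": 1},{"offset": [0,0,1.5],"rotation": [0,0,0],"gripper": 1},{"offset": [0,0,2],"rotation": [0,0,0],"gripper": 1},{"offset": [0,0,2],"rotation": [0,0,0],"gripper": 1},{"offset": [-0.5,1,1.5],"rotation": [0,0,0],"gripper": 1},{"offset": [-1.2,2.5,0],"rotation": [0,0,0],"gripper": 1},{"offset": [-1.2,2.5,0],"rotation": [0,0,0],"gripper": 1},{"offset": [-1.2,2.5,0],"rotation": [0,0,0],"gripper": 1},{"offset": [-1.2,2.5,0],"rotation": [0,0,0],"gripper": 1},{"offset": [-1.2,2.5,0],"rotation": [0,0,0],"gripper": 1}])

```text
time: 17.85
ee_pos: [489.7, 167.9, 62.9]
tool_rot: [0.775, 0.631, 0.003, 0.002]
contact_force: [0.1, 0.7, -1.0]
width: 38.6
```

Call:
arm_command(increments=[{"offset": [-1.2,2.5,0],"rotation": [0,0,0],"gripper": 1},{"offset": [-1.2,2.5,0],"rotation": [0,0,0],"gripper": 1},{"offset": [-1.2,2.5,0],"rotation": [0,0,0],"gripper": 1},{"offset": [-0.8,1.5,0],"rotation": [0,0,0],"gripper": 1},{"offset": [-0.5,1.0,0],"rotation": [0,0,0],"gripper": 1},{"offset": [0,0,0],"rotation": [0,0,0],"gripper": 1},{"offset": [0,0,0],"rotation": [0,0,0],"gripper": 1},{"offset": [0,0,0],"rotation": [0,0,0],"gripper": 1},{"offset": [0,0,0],"rotation": [0,0,0],"gripper": 1},{"offset": [0,0,0],"rotation": [0,0,0],"gripper": 1}])

```text
time: 18.85
ee_pos: [439.2, 272.8, 67.6]
tool_rot: [0.775, 0.632, 0.005, 0.004]
contact_force: [0.4, -0.1, -0.5]
width: 38.7
```

```bash
python3 - <<'E'
from h import *
goal([0,0,-1],n,[440,273,0])
w=snapshot('wrist');W=cloud(w);np.savez('w8.npz',**w)
# tray floor & walls from wrist: points z 15..24 = wall tops
m=(W[...,2]>15)&(W[...,2]<25)&(W[...,0]<515)&(W[...,0]>340)&(W[...,1]>100)&(W[...,1]<345)
print('walls',m.sum(),np.percentile(W[m],[2,50,98],0).round(),cv2.minAreaRect(W[m][:,:2].astype(np.float32)))
cv2.imwrite('pics/w8.png',w['img'][...,::-1])
E
```

```text
t 18.85 tcp [439.2 272.8  67.6] off [  0.8   0.2 -86.3] rot [-0.1  0.7  0.2] w 38.7 F [ 0.4 -0.1 -0.5] q [ 0.43  0.03 -0.19  1.35 -0.    2.2 ]
walls 2585 [[374. 228.  16.]
 [446. 308.  21.]
 [502. 333.  22.]] ((433.9317626953125, 256.89678955078125), (139.72052001953125, 120.23037719726562), 80.06845092773438)
```

View pics/w8.png

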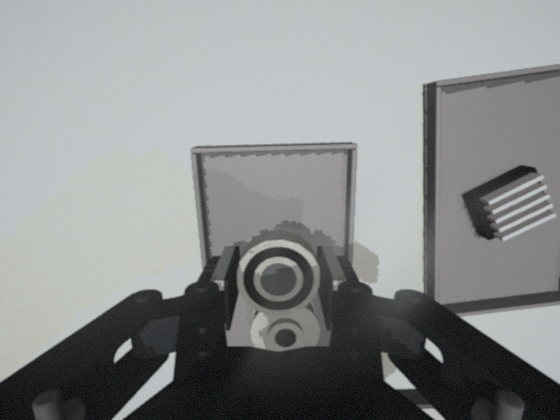

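The bearing is held flat at (280,275) over the empty half of tray_a. The tray's end wall and sides put the half's middle at about (437,276), so I descend.

Call:
arm_command(increments=[{"offset": [0,0.1,-1.3],"rotation": [0,0.3,0],"gripper": 1},{"offset": [0,0.1,-1.3],"rotation": [0,0.3,0],"gripper": 1},{"offset": [0,0,-1.3],"rotation": [0,0,0],"gripper": 1},{"offset": [0,0,-1.3],"rotation": [0,0,0],"gripper": 1},{"offset": [0,0,-1.2],"rotation": [0,0,0],"gripper": 1},{"offset": [0,0,-1],"rotation": [0,0,0],"gripper": 1},{"offset": [0,0,-0.8],"rotation": [0,0,0],"gripper": 1},{"offset": [0,0,-0.3],"rotation": [0,0,0],"gripper": 1},{"offset": [0,0,0],"rotation": [0,0,0],"gripper": 1},{"offset": [0,0,0],"rotation": [0,0,0],"gripper": 1}])

```text
time: 19.9
ee_pos: [437.5, 273.4, -27.6]
tool_rot: [0.775, 0.632, -0.001, -0.0]
contact_force: [0.1, -0.3, -0.8]
width: 38.4
```

```bash
python3 - <<'E'
from h import *
goal([0,0,-1],n,[438,275,-9.5])
E
```

```text
t 19.9 tcp [437.5 273.4 -27.6] off [ 0.5  1.6 -0.6] rot [ 0.  -0.1  0.3] w 38.4 F [ 0.1 -0.3 -0.8] q [ 0.43  0.1  -0.3   1.17  0.    2.2 ]
```

Call:
arm_command(increments=[{"offset": [0,0,-0.1],"rotation": [0,0,0],"gripper": 1},{"offset": [0,0,-0.1],"rotation": [0,0,0],"gripper": 1},{"offset": [0,0,0],"rotation": [0,0,0],"gripper": 1},{"offset": [0,0,0],"rotation": [0,0,0],"gripper": 1},{"offset": [0,0,0],"rotation": [0,0,0],"gripper": 1},{"offset": [0,0,0],"rotation": [0,0,0],"gripper": 1},{"offset": [0,0,0],"rotation": [0,0,0],"gripper": 1},{"offset": [0,0,0],"rotation": [0,0,0],"gripper": 1},{"offset": [0,0,0],"rotation": [0,0,0],"gripper": 1},{"offset": [0,0,0],"rotation": [0,0,0],"gripper": 1}])

```text
time: 20.9
ee_pos: [439.2, 274.2, -27.5]
tool_rot: [0.775, 0.632, 0.001, 0.0]
contact_force: [0.2, -0.3, -0.6]
width: 38.2
```

Call:
arm_command(increments=[{"offset": [0,0,-0.15],"rotation": [0,0,0],"gripper": 1},{"offset": [0,0,-0.1],"rotation": [0,0,0],"gripper": 1},{"offset": [0,0,0],"rotation": [0,0,0],"gripper": 0},{"offset": [0,0,0],"rotation": [0,0,0],"gripper": -0.4},{"offset": [0,0,0],"rotation": [0,0,0],"gripper": -0.4},{"offset": [0,0,0],"rotation": [0,0,0],"gripper": -0.4},{"offset": [0,0,0.5],"rotation": [0,0,0],"gripper": -0.4},{"offset": [0,0,1.5],"rotation": [0,0,0],"gripper": -0.4},{"offset": [0,0,2.5],"rotation": [0,0,0],"gripper": -0.4},{"offset": [0,0,3],"rotation": [0,0,0],"gripper": -0.4}])

```text
time: 21.9
ee_pos: [434.9, 272.2, 44.1]
tool_rot: [0.775, 0.632, -0.004, -0.001]
contact_force: [-0.3, 0.1, 0.7]
width: 59.7
```

Call:
arm_command(increments=[{"offset": [-1,0,3],"rotation": [0,0,0],"gripper": -0.4},{"offset": [-1,0,3],"rotation": [0,0,0],"gripper": -0.4},{"offset": [-2,0,3],"rotation": [0,0,0],"gripper": -0.4},{"offset": [-2,0,3],"rotation": [0,0,0],"gripper": -0.4},{"offset": [-3,0,2],"rotation": [0,0,0],"gripper": -0.4},{"offset": [-3,0,1],"rotation": [0,0,0],"gripper": -0.4},{"offset": [0,0,0],"rotation": [0,0,0],"gripper": -0.4},{"offset": [0,0,0],"rotation": [0,0,0],"gripper": -0.4},{"offset": [0,0,0],"rotation": [0,0,0],"gripper": -0.4},{"offset": [0,0,0],"rotation": [0,0,0],"gripper": -0.4}])

```text
time: 22.9
ee_pos: [314.9, 273.2, 208.1]
tool_rot: [0.776, 0.631, 0.003, 0.0]
contact_force: [0.0, 0.8, 1.0]
width: 59.8
```

```bash
python3 - <<'E'
from h import *
goal([0,0,-1],n,[438,275,100])
S=snapshot('scene');w=snapshot('wrist');Ws=cloud(S)
m=(np.hypot(Ws[...,0]-438,Ws[...,1]-275)<15);print('bearing top z',np.nanmedian(Ws[m][:,2]),m.sum())
a=cv2.resize(S['img'][180:330,250:450],(800,600),interpolation=cv2.INTER_CUBIC)
cv2.imwrite('pics/s9.png',a[...,::-1])
E
```

```text
t 22.9 tcp [314.9 273.2 208.1] off [ 123.1    1.8 -126.8] rot [-0.2  0.3  0.4] w 59.8 F [0.  0.8 1. ] q [ 0.55 -0.24 -0.15  1.65  0.    2.33]
bearing top z 17.628960255660733 63
```

View pics/s9.png

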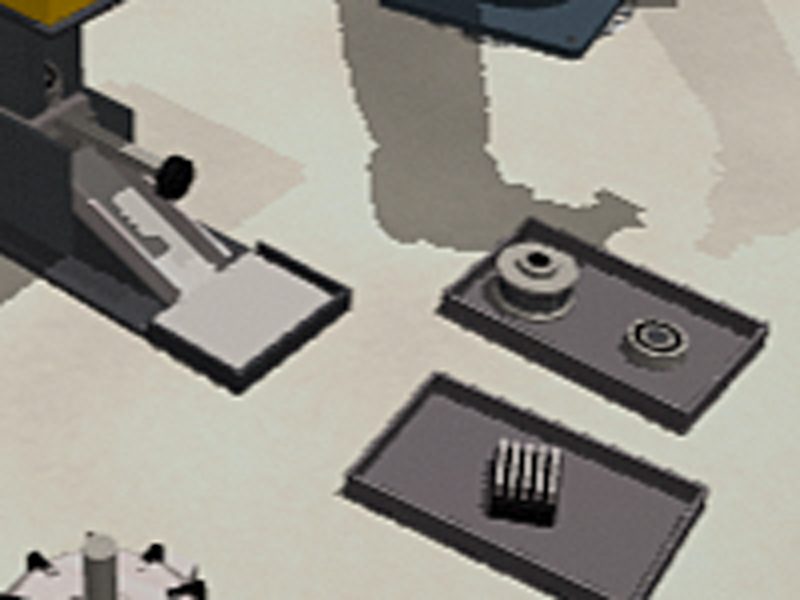

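The bearing lies flat on the floor of tray_a at crop (657,340), with its top at z ≈ 18, as expected. The slide is home, with the knob at (175,177), and the pulley and regulator look undisturbed. Handing in.

```bash
python3 -c "
from h import *
print(finish_job())"
```

```text
the job is handed in; nothing more can be done
None
```

I pulled the slide out to its stop and held it there about a second until one bearing dropped. I then eased it home in the grip, picked the bearing up, set it down in the empty half of tray_a (the one with the pulley), and handed the job in.

**Last checks:**
- The bearing lies flat in tray_a, with its top at z ≈ 17.6 mm where 18 mm is expected.
- The knob is back at its home position in the picture.
- The pulley and regulator look unmoved. I did not re-check the can or the screwdriver at the end.
- The two remaining bearings cannot be seen, but only one came out.
- The arm is clear of everything, and the last reading on the clock was 22.9 s.

**What disagreed or failed:**
- **Fingertip position:** in the camera views the real fingertips lay about 25–38 mm behind the reported TCP.
- **First grip:** because of that, the first grip closed above the stem and only brushed the knob with about 4 N. I corrected using the camera depth.
- **Finger width:** readings were about 2 mm low.
- **Setting down:** the wrist force showed no clear floor contact before I let go, so the bearing may have dropped a millimetre or two.

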